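# Fit the loaded vial carousel onto the keyed sampler hub

## Task

Put the loaded vial carousel (the one with the amber vials) on the hub of the sampler, turned so that its wide keyway drops over the hub's orange key. Lower it by its handle until it sits fully home on the turntable before letting go, and leave the empty carousel where it stands.

Things in the scene. Friction and masses are not known exactly. Their poses are not given: they have to be found in the camera images.
- loaded_mid (a point): Loaded carousel, loose, 0.25-0.4 kg: pale lilac disc 120 mm across, 24 thick, 8 amber vials with blue caps 19 mm proud, yellow handle bar above. 92 mm tall; point on its axis, half-way up (46 above underside), z up. Bore open right through, 52 mm across between teeth; one tooth missing on the +x side: master keyway, 19 mm wide, out to 37 mm from the axis. Orange stripe on the disc marks it.
- loaded_bar (a point): Centre of the loaded carousel's yellow handle bar, on the carousel's axis 85 mm above its underside. Bar 14 mm wide (along x), 92 mm long (along y), 14 mm tall, on two posts at its ends, 54 mm clear above the disc: pinch it across its width at mid-length from above. Axes as the carousel's (+x to the keyway).
- empty_mid (a point): Empty carousel, loose, a bystander: the same disc, bore and handle, but eight dark empty wells and no vials. Point on its axis half-way up, 46 mm above its underside; axes as for the loaded one.
- hub (a point): Sampler hub, fixed; point on its axis, on the dark turntable (128 mm across, 46 mm above bench) of a pale box 200x170 mm, where the carousel's underside rests; z up. Steel hub 40 mm across (43 over ribs), 46 tall, tapering above 28 to 18 across. Orange key along +x: 10 mm wide, out to 32 mm from axis, top 35 up; orange stripe beyond. Carousel +x goes along hub +x, loose by 5 mm, 10 degrees.
Not all that is in view belongs to the job. Leave any brown look-alike of the part that bears loaded_mid alone.

How it is judged (in metres and radians):
On the way:
1. the loaded carousel, still held by its handle, is lowered over the hub with the key in its keyway to within 12 mm of fully home (horizontal distance between loaded_mid and hub below 0.015 m and z of loaded_mid in the frame of hub below 0.058 m and angle between the x axis of loaded_mid and the x axis of hub, either way round below 0.44 rad and contact force between the fingers and anything else above 1 N and distance between the grasp point and loaded_mid below 0.09 m), for 0.1 s.
At the end, for the whole second after the job is handed in: The loaded carousel sits level (within 6 degrees) and fully home on the hub's turntable (within 5 mm), its axis within 15 mm of the hub's and its keyway over the orange key (within 25 degrees); the empty carousel stands within 30 mm of where it was (horizontal distance between loaded_mid and hub below 0.015 m and z of loaded_mid in the frame of hub between 0.04 and 0.051 m and angle between the x axis of loaded_mid and the x axis of hub, either way round below 0.44 rad and angle between loaded_mid's own z axis and vertical below 0.1 rad and distance of empty_mid from where it was at the start of the episode below 0.03 m); the robot touches nothing.
It fails at once if the empty carousel is moved by more than 30 mm (distance of empty_mid from where it was at the start of the episode above 0.03 m).
It also fails if it takes over 45 s, if anything falls off the work surface, if the arm or the gripper's body presses on something with over 40 N, if the wrist force passes 120 N, or if a joint passes its speed limit or range.

## Robot

A 7-joint arm with a two-finger parallel gripper is mounted at the origin on the work surface. World frame = base frame: x ahead of the robot, y to its left, z up, the work surface at z = 0. Lengths are in m, angles in degrees, forces in N, time in s.
With the tool pointing down it reaches from about 0.4 to 0.9 m from the base axis. Payload 5.5 kg.
Tool frame: the origin (TCP) lies between the finger pads; the fingertips stand 14 mm ahead of it and the grasp point (between the pads) lies 5 mm behind it (tcp_to_tips is the distance from the TCP to the fingertips, in m); y points along the fingers, z is the direction in which the jaws open and shut, and the axes are right-handed (so a half turn about y gives the same grasp; the last joint's range is limited). The gripper opens to 85 mm and grips with 20 to 120 N. Pads are 22 mm wide; open, the fingers measure 114 mm over their backs; the gripper's body (76 mm by 85 mm) begins 54 mm behind the grasp point. The pads swing forward as they close: fully open they stand 13 mm farther back than shut.
Start: joints at [-58.144, 28.699, -24.465, 88.831, 12.651, 65.22, -12.049], TCP at [0.188, 0.622, 0.212] pointing down, gripper open.
Joint ranges: [-164.97, 164.97], [-17.58, 116.51], [-87.97, 89.64], [11.32, 138.91], [-80.73, 260.73], [10.89, 115.49], [-147.41, 147.41]. Speed limits (degrees/s): [147.25, 147.25, 180, 180, 180, 180, 180].

## Interface

Orientations are given as a 3x3 rotation matrix whose columns are the frame's x, y, z axes.
In Python, from rig import get_obs, get_image, finish_job, boxes_of, tcp_to_tips gives the robot as it stands.
- The arm moves only by the tool apply_moves, never from a script. Its argument "plan" is a list of rows, each a list of 7 numbers: the turn, a rotation vector about the tool's x, y, z normalised to -1 to 1, where 1 is 4 degrees, then the shift along the tool's x, y, z normalised to -1 to 1, where 1 is 0.04 m, then the opening, from 0 (shut) to 1 (fully open). In form: [[ax, ay, az, dx, dy, dz, claw], ...]. A call has 1 to 5 rows; each row shifts and turns the commanded pose from where the row before left it, along the tool's axes as they then stand; what a row does not reach is not made up. A row lasts 1/10 s, in which the tool goes at most 50 mm and 8.59 degrees, less where a joint would pass 70% of its speed; a pose out of reach is approached as far as the arm can. A call with a number of a shift or a turn outside -1 to 1 is refused whole. A call with a gripper value outside its range is refused whole. The fingers move at their own pace and stop on an object; "newtons" is the grip in N (left out, the last holds). Time passes only in rows, so rows that do not move let the fingers close. It gives the time, the measured TCP pose, the force and the opening at its end, in the units of the state.
- get_obs(): the state, without advancing time (a new reading comes with each control period).
- get_image(name): name is "scene" or "top" or "wrist"; returns a dict with "image" (480x640x3 uint8, red, green, blue), "fx", "fy", "cx", "cy" (pixels), "cam_to_world" (4x4, takes a point from camera to world coordinates); the wrist camera has in their place "T_tool_cam" (4x4, takes a point from camera to tool coordinates, whose origin is the TCP and whose axes are the tool frame's). Camera axes: x right, y up, looking along -z (the intrinsics and any distortion apply to the point x, -y, -z); pixel columns grow to the right and rows downward; lengths in m; the calibration is good to about 2 mm. The wrist camera is an equidistant fisheye: a pixel r from the principal point sees the ray r / f radians off the axis. A picture is of the moment at which its call begins: read the wrist's pose just before it. There is no depth.
- finish_job(): hands the job in, once; it reports no verdict.
Trained networks look in a picture, given as the dict that the camera call returned (one of the last four; its "shot" number tells which), for a name from the list of things; names that differ only in an ending like _2 or _b are one class to them, and where a whole thing is asked for, a point or a joint stands for the part that bears it (a point fixed in the world has none). Each returns a list of dicts, best first, with "conf" (0 to 1); they miss things now and then, are a little off and sometimes report something else, mostly with a low value. They report only what shows in the picture. A call takes as long as a camera call. They do not tell look-alikes from the thing itself.
- boxes_of(name, picture): "rect" ([left, top, width, height] in pixels, round what is visible of it).
The state is a dict: "t": time; "joint_pos": joint angles; "joint_velocities": joint speeds; "tau": joint torques, N m; "eef_pos": TCP position; "eef_rot": TCP orientation; "wrist_force": force on the tool from outside, world axes, zero at the start; "ft_torque": the same for the moment, N m; "opening": finger opening in m.
Only numpy, scipy, OpenCV 4.12 (cv2) and the standard library are available. Lean on these libraries where they do the work, as an engineer would, in place of code of your own. Each camera call takes 0.05 s, during which the arm holds its last target.

## Working session

There is one attempt and no reset: what is moved stays moved. The work goes in short steps, Python scripts to look and compute and a tool call to move; the robot and the scene stay as the last step left them, time stands still between calls to the robot, and variables do not carry over. Pictures are saved under pics/ and viewed, and the job is handed in when it is done.

Besides the shell and the picture viewer there is one more tool, called after "Request:" as name(argument=value, ...), one argument or row to a line, values as JSON. apply_moves: Moves the arm, as the interface text tells. Its arguments: {"type":"object","properties":{"plan":{"type":"array","items":{"type":"array","items":{"type":"number"}}},"newtons":{"type":"number"}},"required":["plan"]}

```bash
ls; mkdir -p pics; python3 - <<'E'
from rig import *
import cv2,json,pickle
o=get_obs(); print({k:(o[k] if not hasattr(o[k],'tolist') else o[k].tolist()) for k in o}); print(tcp_to_tips)
d={}
for n in ["scene","top"]:
    p=get_image(n); d[n]=p; cv2.imwrite(f"pics/{n}0.png",p["image"][:,:,::-1])
    print(n,p["fx"],p["fy"],p["cx"],p["cy"],p["cam_to_world"],[k for k in p])
    for t in ["loaded_mid","empty_mid","hub","loaded_bar"]:
        print(t,boxes_of(t,p))
pickle.dump(d,open("p0.pkl","wb"))
E
```

```text
pics
{'t': 0.0, 'joint_pos': [-58.14457927867435, 28.755844888078837, -24.450352371140283, 88.89408360199621, 12.649087414486862, 65.21987800294576, -12.049794082392125], 'joint_velocities': [-0.0017201059643793695, 0.03268609572812197, -0.06478832512991464, 0.08270593642498708, 0.06553215708214383, -0.0009725416389259534, 0.047532647629640885], 'tau': [0.00046065635615377687, -56.95356488227844, -5.815836489200592, -28.09326410293579, 0.010708097834140062, 0.012230314314365387, 8.982022166037495e-06], 'eef_pos': [0.18744062038242312, 0.6215870673021917, 0.21041352999019175], 'eef_rot': [[0.957443513226226, -0.0006596984801491197, 0.28861996427644554], [-0.2886207086779631, -0.0019313939136661822, 0.9574415680550853], [-7.41839049114008e-05, -0.9999979172555639, -0.0020396032169787107]], 'wrist_force': [0.4290035413384547, 0.6905655453692215, -0.31898985834148763], 'ft_torque': [0.033236333193684166, -0.042283789748456556, -0.024365651138648622], 'opening': 0.08514491129465808}
0.014
scene 623.7707917194108 623.7707917194108 328.8006598702458 235.6609063065499 [[ 0.52705452 -0.465121
[... 740 characters left out ...]
77016927198304 228.30509601689704 [[ 0.02789575  0.98766322 -0.15408827  0.38472522]
 [-0.9992705   0.03157507  0.02148206  0.04234183]
 [ 0.02608239  0.1533766   0.98782353  0.96081981]
 [ 0.          0.          0.          1.        ]] ['image', 'fx', 'fy', 'cx', 'cy', 'cam_to_world', 'shot']
loaded_mid [{'rect': [248.6, 99.7, 74.6, 72.2], 'conf': 0.87}, {'rect': [131.9, 154.3, 78.1, 69.2], 'conf': 0.77}, {'rect': [141.3, 281.8, 75.2, 78.3], 'conf': 0.76}]
empty_mid [{'rect': [261.5, 194.4, 71.7, 67.8], 'conf': 0.96}]
hub [{'rect': [400.2, 165.6, 147.1, 150.2], 'conf': 0.7}]
loaded_bar [{'rect': [144.1, 285.2, 73.4, 72.9], 'conf': 0.93}, {'rect': [129.6, 153.4, 78.2, 69.7], 'conf': 0.82}]
```

View pics/scene0.png

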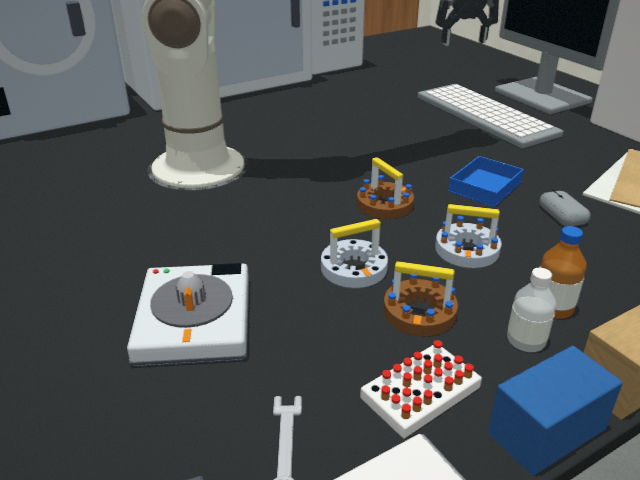

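View pics/top0.png

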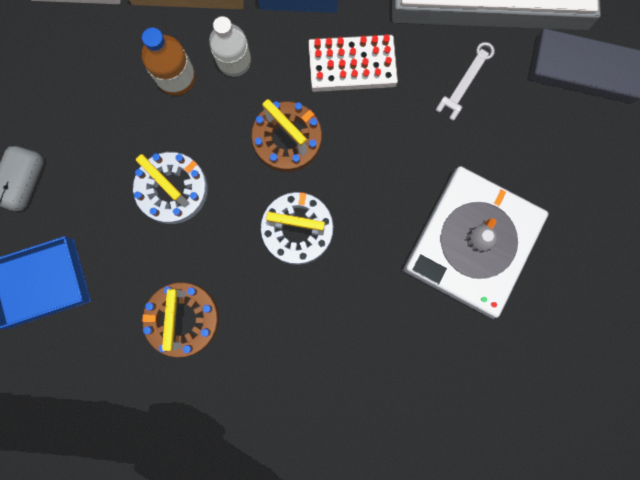

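```bash
python3 - <<'E'
import cv2,pickle,numpy as np
d=pickle.load(open("p0.pkl","rb"))
t=d["top"]["image"][:,:,::-1]
c=lambda a,x,y,w,h,s:cv2.resize(a[y:y+h,x:x+w],None,fx=s,fy=s,interpolation=cv2.INTER_CUBIC)
cv2.imwrite("pics/t1.png",c(t,120,85,220,285,2.1))
cv2.imwrite("pics/t2.png",c(t,390,150,170,170,3.4))
s=d["scene"]["image"][:,:,::-1]
cv2.imwrite("pics/s1.png",c(s,310,150,200,200,3))
E
```

```text
(no output)
```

Candidates for the loaded carousel in the top image are lilac at (170,187), brown decoys at (287,135) and (180,320), and the empty lilac one with dark wells at (297,228). I choose (170,187). The hub is at (485,238), with its key pointing to the orange stripe at (500,197).

View pics/t1.png

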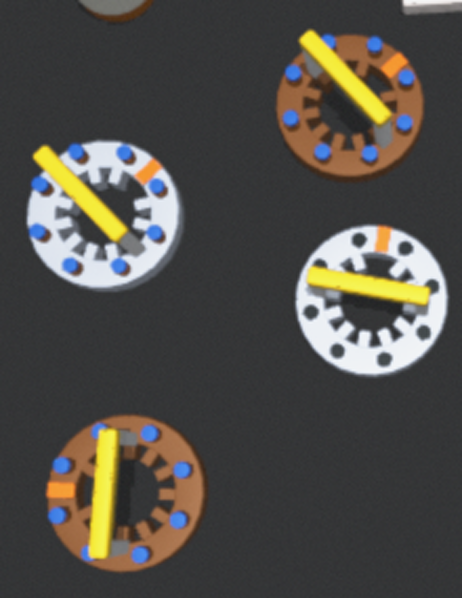

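View pics/t2.png

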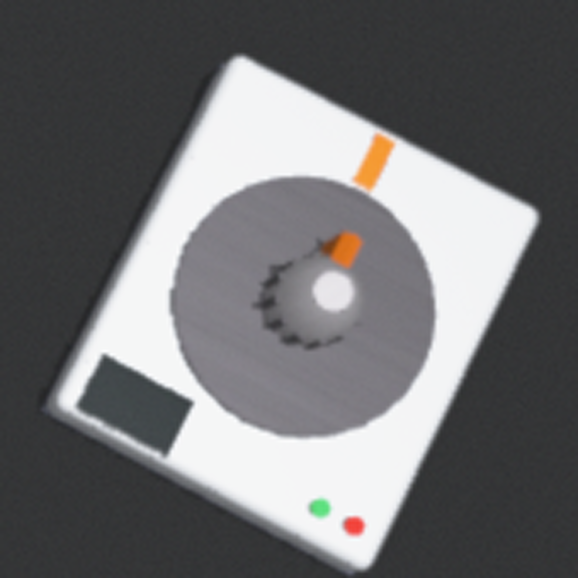

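View pics/s1.png

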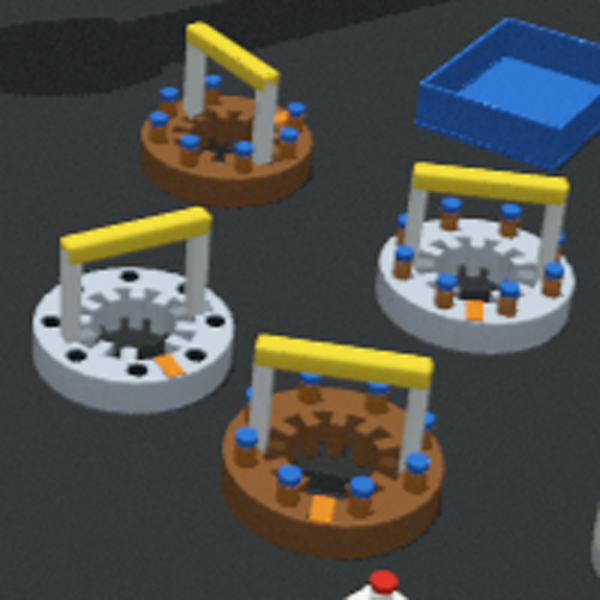

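The crops confirm it: the lilac disc with amber vials at top (170,187) / scene (468,237) is the target. The two browns are decoys, and the empty one has dark wells. Next I measure.

```bash
cat > h.py <<'E'
import numpy as np,cv2
def ray(p,u,v):
    T=np.array(p["cam_to_world"]); d=np.array([(u-p["cx"])/p["fx"],-(v-p["cy"])/p["fy"],-1.])
    return T[:3,3],T[:3,:3]@d
def atz(p,u,v,z):
    o,d=ray(p,u,v); return o+d*(z-o[2])/d[2]
def proj(p,X):
    T=np.array(p["cam_to_world"]); c=T[:3,:3].T@(np.asarray(X)-T[:3,3]); return p["cx"]+p["fx"]*c[0]/-c[2],p["cy"]-p["fy"]*c[1]/-c[2]
def tri(a,b):
    A=np.zeros((3,3));B=np.zeros(3)
    for o,d in(a,b):
        d=d/np.linalg.norm(d);M=np.eye(3)-np.outer(d,d);A+=M;B+=M@o
    X=np.linalg.solve(A,B); return X,[np.linalg.norm(np.cross(d/np.linalg.norm(d),X-o)) for o,d in(a,b)]
def blobs(p,lo,hi,box,minA=8):
    im=cv2.cvtColor(p["image"],cv2.COLOR_RGB2HSV); x,y,w,h=box
    m=np.zeros(im.shape[:2],np.uint8); m[y:y+h,x:x+w]=cv2.inRange(im,np.array(lo),np.array(hi))[y:y+h,x:x+w]
    cs,_=cv2.findContours(m,cv2.RETR_EXTERNAL,cv2.CHAIN_APPROX_NONE)
    out=[]
    n,l,st,ce=cv2.connectedComponentsWithStats(m)
    for i in range(1,n):
        if st[i,4]>=minA:
            ys,xs=np.where(l==i); out.append((st[i,4],ce[i],cv2.minAreaRect(np.stack([xs,ys],1).astype(np.float32))))
    return m,sorted(out,key=lambda q:-q[0])
E
python3 - <<'E'
from h import *; import pickle
d=pickle.load(open("p0.pkl","rb")); t,s=d["top"],d["scene"]
np.set_printoptions(precision=4,suppress=True)
for n,p,b in(("top",t,(125,145,90,85)),("scene",s,(425,195,85,80))):
    for nm,lo,hi in(("yel",(23,120,90),(35,255,255)),("or",(8,150,150),(20,255,255))):
        for q in blobs(p,lo,hi,b)[1][:3]: print(n,nm,q)
_,bt=blobs(t,(23,120,90),(35,255,255),(125,145,90,85)); r=bt[0][2]
pts=cv2.boxPoints(r); print("bar corners at z=.092",np.array([atz(t,*q,.092)for q in pts]))
print("barcentre",atz(t,*r[0],.092))
for n,p,b in(("top",t,(400,160,150,160)),("scene",s,(120,260,130,105))):
    for q in blobs(p,(5,150,120),(20,255,255),b)[1][:3]: print(n,"hub or",q)
    for q in blobs(p,(0,0,55),(179,60,150),b)[1][:3]: print(n,"turn",q)
E
```

```text
top yel (np.int32(565), array([158.1558, 176.9558]), ((157.9269561767578, 176.6020050048828), (58.76102066040039, 10.145142555236816), 45.90938186645508))
top or (np.int32(61), array([190.2459, 166.1311]), ((190.25003051757812, 166.25001525878906), (4.949747085571289, 11.31370735168457), 45.0))
scene yel (np.int32(492), array([472.9187, 210.75  ]), ((472.9085388183594, 210.82318115234375), (52.34455108642578, 9.6075439453125), 6.34019136428833))
scene yel (np.int32(235), array([437.9234, 270.4213]), ((439.5, 269.5), (9.0, 29.0), 90.0))
scene or (np.int32(35), array([468., 253.]), ((468.0, 253.0), (6.0, 4.0), 90.0))
bar corners at z=.092 [[0.6196 0.3399 0.092 ]
 [0.6313 0.3296 0.092 ]
 [0.5662 0.2615 0.092 ]
 [0.5547 0.2719 0.092 ]]
barcentre [0.5928 0.3005 0.092 ]
top hub or (np.int32(78), array([499.6538, 197.1538]), ((499.6999816894531, 197.10000610351562), (4.9193501472473145, 14.758049964904785), 26.56505012512207))
top hub or (np.int32(60), array([491.0333, 222.7333]), ((490.800048828125, 222.4000244140625), (7.155416965484619, 8.944271087646484), 26.56505012512207))
top turn (n
[... 324 characters left out ...]
(29.96331024169922, 17.88854217529297), 26.56505012512207))
scene hub or (np.int32(158), array([188.3291, 299.1266]), ((188.01829528808594, 298.6646728515625), (23.190624237060547, 7.619776248931885), 83.6598129272461))
scene hub or (np.int32(82), array([186.5488, 335.2805]), ((186.5, 335.0), (6.363961219787598, 12.869343757629395), 8.13010311126709))
scene turn (np.int32(4306), array([167.8662, 318.0309]), ((184.5, 312.0), (104.0, 129.0), 90.0))
scene turn (np.int32(2982), array([191.6234, 302.1281]), ((191.26406860351562, 300.989990234375), (51.19137191772461, 82.03587341308594), 81.11934661865234))
scene turn (np.int32(75), array([237.0533, 363.04  ]), ((234.5, 361.5), (5.0, 29.0), 90.0))
```

```bash
python3 - <<'E'
from h import *; import pickle
from scipy.optimize import least_squares
d=pickle.load(open("p0.pkl","rb")); t,s=d["top"],d["scene"]
np.set_printoptions(precision=4,suppress=True)
bt=blobs(t,(23,120,90),(35,255,255),(125,145,90,85))[1][0]; bs=blobs(s,(23,120,90),(35,255,255),(425,195,85,80))[1][0]
print("bar tri",tri(ray(t,*bt[2][0]),ray(s,*bs[2][0])))
st=atz(t,190.25,166.13,.024); ss=atz(s,468,253,.024); print("stripe",st,ss)
B=atz(t,*bt[2][0],.090); print("bar",B,"xdir from bar->stripe",np.degrees(np.arctan2(*(st-B)[[1,0]])))
# bar axis
for p,b in((t,bt),(s,bs)):
    r=b[2]; c=cv2.boxPoints(r); e=[(c[0]+c[1])/2,(c[1]+c[2])/2,(c[2]+c[3])/2,(c[3]+c[0])/2]
    q=(e[0],e[2]) if np.linalg.norm(e[0]-e[2])>np.linalg.norm(e[1]-e[3]) else (e[1],e[3])
    a=atz(p,*q[0],.09);z=atz(p,*q[1],.09); print("bar ends",a,z,"ang mod180",np.degrees(np.arctan2(*(a-z)[[1,0]]))%180,np.linalg.norm(a-z))
# disc outlines & turntable: circle fit at height
def circ(p,mask,z):
    cs,_=cv2.findContours(mask,cv2.RETR_EXTERNAL,cv2.CHAIN_APPROX_NONE); c=cv2.convexHull(max(cs,key=cv2.contourArea))[:,0]
    X=np.array([atz(p,*q,z)[:2] for q in c])
    f=least_squares(lambda v:np.hypot(*(X-v[:2]).T)-v[2],[*X.mean(0),.06],loss="soft_l1",f_scale=.001); return f.x,np.sqrt(np.mean(f.fun**2))
m=blobs(t,(0,0,60),(179,60,150),(400,160,150,160))[0]
n,l,stt,ce=cv2.connectedComponentsWithStats(m)
# component containing turntable
i=l[250,460]; print("turntable",circ(t,(l==i).astype(np.uint8),.046))
h1=atz(t,499.65,197.15,.046); h2=atz(s,186.5,335.3,.046); print("hub stripe",h1,h2)
print("key top",atz(t,491,222.6,.081))
tip=tri(ray(t,488,236),ray(s,189,277));print("tip approx",tip)
m=blobs(t,(0,0,150),(179,70,255),(125,145,90,85))[0]; print("loaded disc",circ(t,m,.024))
E
```

```text
bar tri (array([0.5945, 0.3028, 0.0859]), [np.float64(0.00048148528752108336), np.float64(0.00048148528752105875)])
stripe [0.629  0.2682 0.024 ] [0.6284 0.2711 0.024 ]
bar [0.5932 0.3011 0.09  ] xdir from bar->stripe -42.712545893896596
bar ends [0.626  0.3354 0.09  ] [0.5608 0.2672 0.09  ] ang mod180 46.30933339798383 0.09435854784999446
bar ends [0.567  0.2646 0.09  ] [0.6313 0.3312 0.09  ] ang mod180 46.03090955554859 0.0925984684014262
turntable (array([ 0.5167, -0.2131,  0.0628]), np.float64(0.0004300281872943468))
hub stripe [ 0.5883 -0.2487  0.046 ] [ 0.5964 -0.2514  0.046 ]
key top [ 0.539  -0.2231  0.081 ]
tip approx (array([ 0.5173, -0.2141,  0.0874]), [np.float64(0.0021403467341237254), np.float64(0.002140346734123709)])
loaded disc (array([0.593 , 0.3013, 0.0597]), np.float64(0.00029703128985399243))
```

Loaded axis is (0.5935, 0.301) with keyway yaw ≈ -43.8°. Hub is (0.517, -0.213) with key yaw ≈ -26°. The heights (bar 86 mm) and sizes agree with the description. I translate first, then turn the tool so the jaws lie along yaw -43.8°.

Request:
apply_moves(
  plan=[
    [0, 0, 0, 0.8, 0, -0.316, 1],
    [0, 0, 0, 0.8, 0, -0.316, 1],
    [0, 0, 0, 0.8, 0, -0.316, 1],
    [0, 0, 0, 0.8, 0, -0.316, 1],
    [0, 0, 0, 0.8, 0, -0.316, 1],
  ],
  newtons=60,
)

```text
t: 1.0
eef_pos: [0.3235, 0.5148, 0.2117]
eef_rot: [[0.957, 0.0, 0.289], [-0.289, 0.0, 0.957], [0.0, -1.0, 0.0]]
wrist_force: [0.6, 0.2, 0.4]
opening: 0.0854
```

Request:
apply_moves(
  plan=[
    [0, 0, 0, 0.8, 0, -0.316, 1],
    [0, 0, 0, 0.8, 0, -0.316, 1],
    [0, 0, 0, 0.8, 0, -0.316, 1],
    [0, 0, 0, 0.8, 0, -0.316, 1],
    [0, 0, 0, 0.8, 0, -0.316, 1],
  ],
)

```text
t: 1.5
eef_pos: [0.4585, 0.4081, 0.2117]
eef_rot: [[0.957, 0.0, 0.289], [-0.289, 0.0, 0.957], [0.0, -1.0, 0.0]]
wrist_force: [-0.0, 0.8, 1.2]
opening: 0.0856
```

Request:
apply_moves(
  plan=[
    [0, 0, 0, 0.8, 0, -0.316, 1],
    [0, 0, 0, 0.8, 0, -0.316, 1],
    [0, 0, 0, 0.8, 0, -0.316, 1],
    [0, 0, 0, 0.8, 0, -0.316, 1],
    [0, 0, 0, 0.8, 0, -0.316, 1],
  ],
)

```text
t: 2.0
eef_pos: [0.5934, 0.3014, 0.2116]
eef_rot: [[0.957, 0.0, 0.288], [-0.288, 0.0, 0.957], [0.0, -1.0, 0.0]]
wrist_force: [0.0, -0.5, -0.2]
opening: 0.0852
```

Request:
apply_moves(
  plan=[
    [0, 1, 0, 0, 0, 0, 1],
    [0, 1, 0, 0, 0, 0, 1],
    [0, 1, 0, 0, 0, 0, 1],
    [0, 1, 0, 0, 0, 0, 1],
    [0, 1, 0, 0, 0, 0, 1],
  ],
)

```text
t: 2.5
eef_pos: [0.5924, 0.3023, 0.2114]
eef_rot: [[0.799, -0.0, 0.601], [-0.601, 0.0, 0.799], [-0.0, -1.0, -0.0]]
wrist_force: [0.5, -0.3, 0.7]
opening: 0.0855
```

Request:
apply_moves(
  plan=[
    [0, 1, 0, 0, 0, 0, 1],
    [0, 1, 0, 0, 0, 0, 1],
    [0, 1, 0, 0, 0, 0, 1],
    [0, 1, 0, 0, 0, 0, 1],
    [0, 1, 0, 0, 0, 0, 1],
  ],
)

```text
t: 3.0
eef_pos: [0.5924, 0.3024, 0.2115]
eef_rot: [[0.546, -0.0, 0.838], [-0.838, 0.0, 0.546], [-0.0, -1.0, 0.0]]
wrist_force: [-0.2, 0.3, 0.3]
opening: 0.0856
```

Request:
apply_moves(
  plan=[
    [0, 1, 0, 0, 0, 0, 1],
    [0, 1, 0, 0, 0, 0, 1],
    [0, 1, 0, 0, 0, 0, 1],
    [0, 1, 0, 0, 0, 0, 1],
    [0, 1, 0, 0, 0, 0, 1],
  ],
)

```text
t: 3.5
eef_pos: [0.5923, 0.3024, 0.2114]
eef_rot: [[0.226, -0.0, 0.974], [-0.974, 0.0, 0.226], [-0.0, -1.0, -0.0]]
wrist_force: [0.4, -0.3, -0.4]
opening: 0.085
```

Request:
apply_moves(
  plan=[
    [0, 1, 0, 0, 0, 0, 1],
    [0, 1, 0, 0, 0, 0, 1],
    [0, 1, 0, 0, 0, 0, 1],
    [0, 1, 0, 0, 0, 0, 1],
    [0, 1, 0, 0, 0, 0, 1],
  ],
)

```text
t: 4.0
eef_pos: [0.5924, 0.3024, 0.2115]
eef_rot: [[-0.121, -0.0, 0.993], [-0.993, 0.0, -0.121], [-0.0, -1.0, -0.0]]
wrist_force: [0.2, -0.4, -0.3]
opening: 0.0854
```

Request:
apply_moves(
  plan=[
    [0, 1, 0, 0, 0, 0, 1],
    [0, 1, 0, 0, 0, 0, 1],
    [0, 1, 0, 0, 0, 0, 1],
    [0, 1, 0, 0, 0, 0, 1],
    [0, 1, 0, 0, 0, 0, 1],
  ],
)

```text
t: 4.5
eef_pos: [0.5924, 0.3024, 0.2115]
eef_rot: [[-0.453, -0.0, 0.892], [-0.892, 0.0, -0.453], [-0.0, -1.0, -0.0]]
wrist_force: [0.8, -0.0, -0.6]
opening: 0.0852
```

Request:
apply_moves(
  plan=[
    [0, 1, 0, 0, 0, 0, 1],
    [0, 1, 0, 0, 0, 0, 1],
    [0, 1, 0, 0, 0, 0, 1],
    [0, 1, 0, 0, 0, 0, 1],
    [0, 0.2, 0, 0, 0, 0, 1],
  ],
)

```text
t: 5.0
eef_pos: [0.5923, 0.3025, 0.2115]
eef_rot: [[-0.69, -0.0, 0.724], [-0.724, 0.0, -0.69], [0.0, -1.0, -0.0]]
wrist_force: [-0.3, -0.7, -0.8]
opening: 0.0856
```

```bash
python3 - <<'E'
from rig import *; from h import *
o=get_obs(); p=get_image("wrist"); cv2.imwrite("pics/w1.png",p["image"][:,:,::-1]); t=get_image("top"); cv2.imwrite("pics/t3.png",cv2.resize(t["image"][90:260,80:280,::-1],None,fx=3,fy=3))
R=np.array(o["eef_rot"]); print(o["t"],o["eef_pos"],np.degrees(np.arctan2(R[1,2],R[0,2])),o["joint_pos"],p["T_tool_cam"],p["fx"],p["cx"],p["cy"])
# project expected bar ends/centre, stripe into wrist (fisheye)
T=np.array(p["T_tool_cam"])
def w(X):
    q=R.T@(np.array(X)-o["eef_pos"]); c=T[:3,:3].T@(q-T[:3,3]); c=c*[1,-1,-1]
    th=np.arctan2(np.hypot(c[0],c[1]),c[2]); ph=np.arctan2(c[1],c[0]); return p["cx"]+p["fx"]*th*np.cos(ph),p["cy"]+p["fy"]*th*np.sin(ph)
a=np.radians(46.2);u=np.array([np.cos(a),np.sin(a),0]);C=np.array([.5935,.301,.092])
print([np.round(w(X),1) for X in(C,C+.046*u,C-.046*u,[.629,.2685,.024])])
E
```

```text
5.0 [0.59232984 0.30246217 0.21148452] -43.625737128874476 [-34.80963578  28.326037     7.70875318  87.35256311  -4.04304832
  64.59455676 -69.90347101] [[-1.12131631e-03 -9.65964493e-01 -2.58672267e-01 -6.47507052e-02]
 [-5.73360651e-04  2.58673008e-01 -9.65964775e-01 -1.62661670e-01]
 [ 9.99999207e-01 -9.34839557e-04 -8.43900293e-04  8.89934528e-04]
 [ 0.00000000e+00  0.00000000e+00  0.00000000e+00  1.00000000e+00]] 371.64829954431775 321.6984174001423 241.2131933445149
[array([322.6, 228.1]), array([322.9, 169. ]), array([322.4, 283.3]), array([372.4, 211.4])]
```

View pics/w1.png

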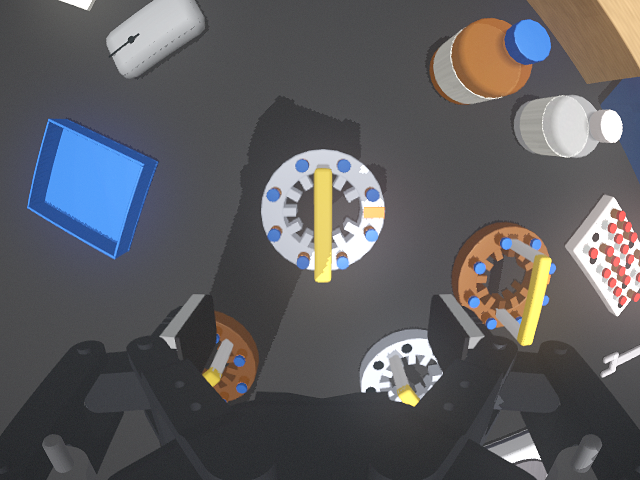

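The wrist view shows the bar at columns 314–331, rows 168–282, with the stripe at (373,212). Both match the prediction within 1 px. I descend and grip.

Request:
apply_moves(
  plan=[
    [0, 0, 0, 0, 0.8, 0.05, 1],
    [0, 0, 0, 0, 0.8, 0, 1],
    [0, 0, 0, 0, 0.8, 0, 1],
    [0, 0, 0, 0, 0.6, 0, 1],
    [0, 0, 0, 0, 0.29, 0, 1],
  ],
)

```text
t: 5.6
eef_pos: [0.5922, 0.3001, 0.0771]
eef_rot: [[-0.688, -0.004, 0.725], [-0.725, -0.002, -0.688], [0.004, -1.0, -0.001]]
wrist_force: [0.4, -0.4, -0.2]
opening: 0.0853
```

Request:
apply_moves(
  plan=[
    [0, 0, 0, 0, 0, 0, 1],
    [0, 0, 0, 0, 0, 0, 0],
    [0, 0, 0, 0, 0, 0, 0],
    [0, 0, 0, 0, 0, 0, 0],
    [0, 0, 0, 0, 0, 0, 0],
  ],
  newtons=70,
)

```text
t: 6.1
eef_pos: [0.5945, 0.3013, 0.0811]
eef_rot: [[-0.689, 0.002, 0.725], [-0.725, 0.001, -0.689], [-0.002, -1.0, 0.0]]
wrist_force: [0.5, -1.1, -0.5]
opening: 0.0288
```

Request:
apply_moves(
  plan=[
    [0, 0, 0, 0, 0, 0, 0],
    [0, 0, 0, 0, 0, 0, 0],
    [0, 0, 0, 0, 0, 0, 0],
    [0, 0, 0, 0, 0, 0, 0],
  ],
)

```text
t: 6.5
eef_pos: [0.5939, 0.3009, 0.0799]
eef_rot: [[-0.689, -0.0, 0.724], [-0.724, -0.0, -0.689], [0.0, -1.0, -0.0]]
wrist_force: [-0.1, 0.1, -0.8]
opening: 0.0001
```

The opening reads 0, so nothing is gripped. I look before doing anything else.

```bash
cat > look.py <<'E'
from rig import *; from h import *; import sys
n=sys.argv[1]; o=get_obs(); R=np.array(o["eef_rot"]); print(o["t"],o["eef_pos"],np.degrees(np.arctan2(R[1,2],R[0,2])),o["opening"],o["wrist_force"])
for c in sys.argv[2:]:
    p=get_image(c); cv2.imwrite(f"pics/{c}_{n}.png",p["image"][:,:,::-1])
E
python3 look.py a wrist scene top; python3 -c "
import cv2
a=cv2.imread('pics/scene_a.png')[100:340,320:620];b=cv2.imread('pics/top_a.png')[90:330,60:360]
import numpy as np;cv2.imwrite('pics/a2.png',cv2.resize(np.hstack([a,b]),(800,320)))"
```

```text
6.5 [0.5938622  0.30087113 0.07986068] -43.57569889323615 6.367531887747286e-05 [-0.05474408  0.10843636 -0.82527386]
```

View pics/wrist_a.png

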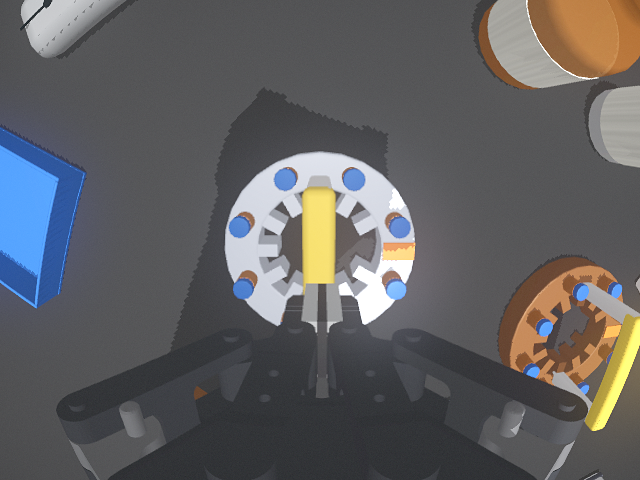

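View pics/a2.png

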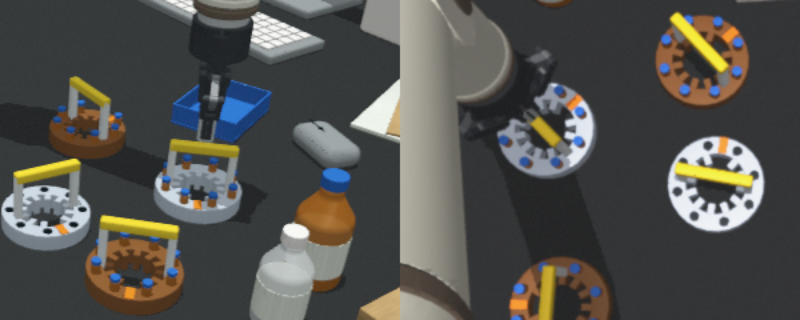

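```bash
python3 -c "
import cv2
import numpy as np
a=cv2.imread('pics/scene_a.png')[150:270,430:510];b=cv2.imread('pics/top_a.png')[130:230,110:220];c=cv2.imread('pics/wrist_a.png')[170:410,240:400]
f=lambda x,h:cv2.resize(x,(int(x.shape[1]*h/x.shape[0]),h),interpolation=cv2.INTER_CUBIC)
z=np.hstack([f(a,400),f(c,400)]);cv2.imwrite('pics/a3.png',z);cv2.imwrite('pics/a4.png',f(b,500))"
```

```text
(no output)
```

View pics/a3.png

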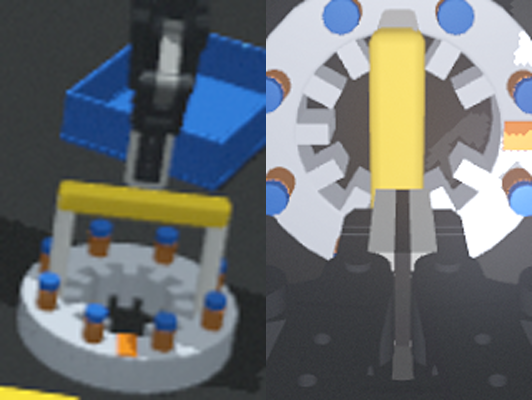

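View pics/a4.png

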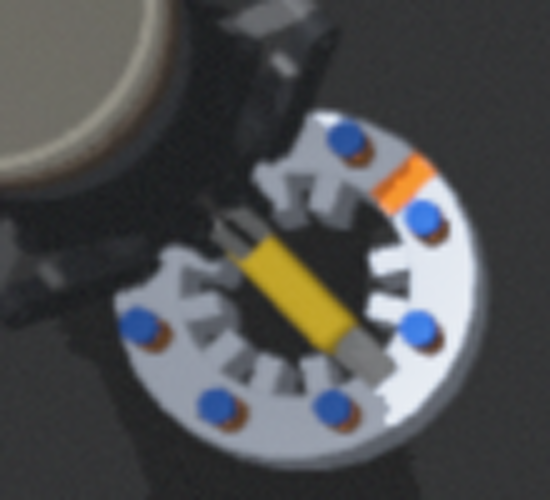

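```bash
python3 - <<'E'
from h import *; import pickle
d=pickle.load(open("p0.pkl","rb")); t,s=d["top"],d["scene"]
np.set_printoptions(precision=4,suppress=True)
for z in(.066,.08,.092,.1): print(z,np.array(proj(s,[.594,.301,z])),np.array(proj(t,[.594,.301,z])))
# seen finger end at bar: scene(475,205), top (110+240*.22, 130+235*.2)
print(tri(ray(s,475,205),ray(t,110+245*.22,130+245*.2)))
E
```

```text
0.066 [470.3136 220.358 ] [162.2593 179.7871]
0.08 [471.3088 213.8292] [159.8308 177.6759]
0.092 [472.1725 208.1633] [157.6887 175.8138]
0.1 [472.7538 204.3497] [156.2286 174.5444]
(array([0.5932, 0.2967, 0.097 ]), [np.float64(0.008239783425539809), np.float64(0.008239783425539767)])
```

```bash
python3 - <<'E'
from rig import *; from h import *
p=get_image("wrist");T=np.array(p["T_tool_cam"])
def w(q):
    c=T[:3,:3].T@(np.array(q)-T[:3,3]); c=c*[1,-1,-1]
    th=np.arctan2(np.hypot(c[0],c[1]),c[2]); ph=np.arctan2(c[1],c[0]); return np.round([p["cx"]+p["fx"]*th*np.cos(ph),p["cy"]+p["fy"]*th*np.sin(ph)],0)
print("open tips")
for y in(-.02,-.01,.001,.014): print(y,[w([x,y,z]) for x in(-.011,.011) for z in(-.0425,.0425)])
print("shut tips")
for y in(-.03,-.02,-.01,0,.014): print(y,[w([x,y,0]) for x in(-.011,.011)])
E
```

```text
open tips
-0.02 [array([218., 277.]), array([421., 277.]), array([223., 323.]), array([416., 324.])]
-0.01 [array([224., 269.]), array([415., 269.]), array([228., 314.]), array([411., 314.])]
0.001 [array([230., 261.]), array([409., 262.]), array([233., 304.]), array([406., 304.])]
0.014 [array([236., 253.]), array([404., 254.]), array([239., 294.]), array([401., 294.])]
shut tips
-0.03 [array([319., 287.]), array([319., 337.])]
-0.02 [array([319., 278.]), array([319., 325.])]
-0.01 [array([319., 270.]), array([319., 315.])]
0 [array([319., 263.]), array([319., 306.])]
0.014 [array([320., 254.]), array([320., 295.])]
```

```bash
python3 -c "
import cv2
c=cv2.imread('pics/w1.png')[270:420,130:510];cv2.imwrite('pics/a5.png',cv2.resize(c,None,fx=2.1,fy=2.1))"
```

```text
(no output)
```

View pics/a5.png

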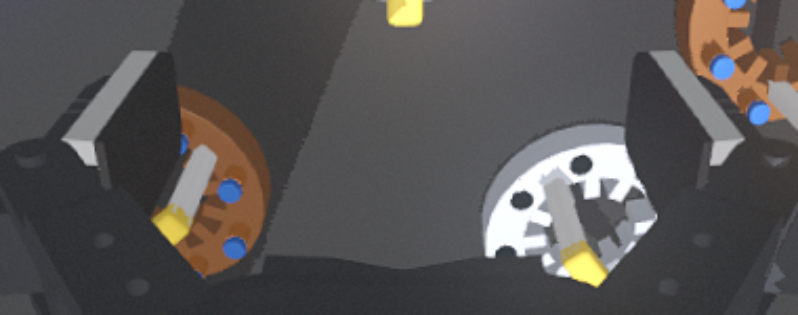

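The images put the shut fingertips at about z≈0.1, just above the bar, although the reported TCP says 0.066. I raise the arm, measure the real tip position and then correct.

Request:
apply_moves(
  plan=[
    [0, 0, 0, 0, -0.7, 0, 0],
    [0, 0, 0, 0, -0.7, 0, 0],
    [0, 0, 0, 0, -0.6, 0, 0],
    [0, 0, 0, 0, 0, 0, 0],
    [0, 0, 0, 0, 0, 0, 0],
  ],
)

```text
t: 7.2
eef_pos: [0.5941, 0.3011, 0.1604]
eef_rot: [[-0.689, 0.001, 0.724], [-0.724, 0.001, -0.689], [-0.001, -1.0, 0.0]]
wrist_force: [-0.1, 1.1, -1.3]
opening: 0.0001
```

```bash
python3 look.py b scene top wrist; python3 -c "
import cv2
import numpy as np
a=cv2.imread('pics/scene_b.png')[90:270,420:520];b=cv2.imread('pics/top_b.png')[110:230,90:210];c=cv2.imread('pics/wrist_b.png')[170:410,240:400]
f=lambda x,h:cv2.resize(x,(int(x.shape[1]*h/x.shape[0]),h),interpolation=cv2.INTER_CUBIC)
z=np.hstack([f(a,450),f(c,450)]);cv2.imwrite('pics/b3.png',z);cv2.imwrite('pics/b4.png',f(b,480))"
```

```text
7.2 [0.59410012 0.30105484 0.16038057] -43.57299149707713 0.00012384525228088577 [-0.11583724  1.1210334  -1.25847259]
```

View pics/b3.png

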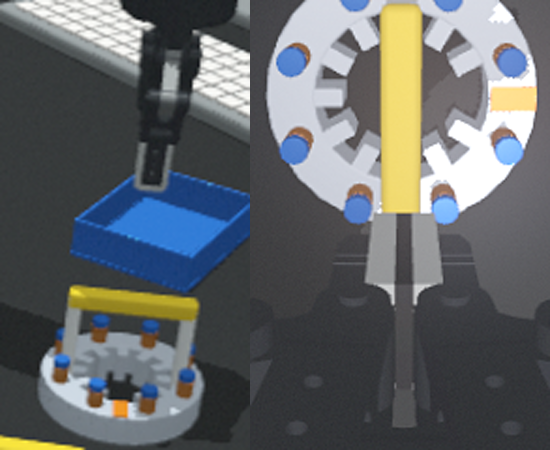

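View pics/b4.png

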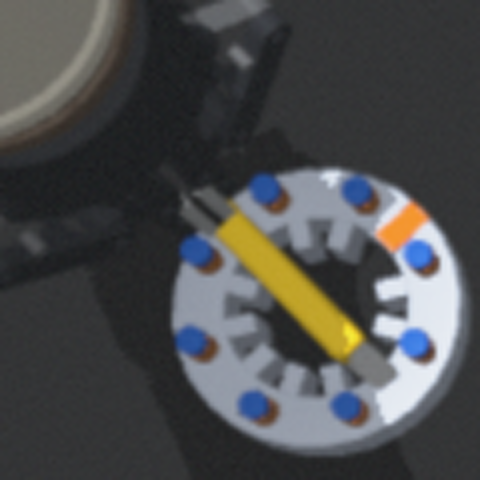

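```bash
python3 - <<'E'
from h import *; import pickle
d=pickle.load(open("p0.pkl","rb")); t,s=d["top"],d["scene"]
np.set_printoptions(precision=4,suppress=True)
for z in(.146,.16,.17,.18,.19): print(z,np.array(proj(s,[.594,.301,z])),np.array(proj(t,[.594,.301,z])))
print(tri(ray(s,480.8,164.8),ray(t,143.7,163.7)))
E
```

```text
0.146 [476.1855 181.838 ] [147.2939 166.7774]
0.16 [477.2609 174.7828] [144.3776 164.2421]
0.17 [478.0383 169.6831] [142.2334 162.3781]
0.18 [478.8235 164.5323] [140.0361 160.468 ]
0.19 [479.6166 159.3296] [137.7837 158.51  ]
(array([0.5932, 0.3005, 0.1776]), [np.float64(0.004774727045271494), np.float64(0.004774727045271598)])
```

Triangulation puts the shut fingertips at z≈0.178 with the TCP at 0.160. They are about 18 mm behind the TCP rather than 14 mm ahead, so the fingers reach about 32 mm less than stated. I open and go down to TCP z≈0.049, which puts the tips near 0.067. The body stays at about 0.108, still clear of the bar.

Request:
apply_moves(
  plan=[
    [0, 0, 0, 0, 0, 0, 1],
    [0, 0, 0, 0, 0, 0, 1],
    [0, 0, 0, 0, 0, 0, 1],
    [0, 0, 0, 0, 0, 0, 1],
    [0, 0, 0, 0, 0, 0, 1],
  ],
)

```text
t: 7.85
eef_pos: [0.5939, 0.3009, 0.1598]
eef_rot: [[-0.689, -0.0, 0.724], [-0.724, -0.0, -0.689], [0.0, -1.0, -0.0]]
wrist_force: [0.2, -0.2, 0.2]
opening: 0.0723
```

Request:
apply_moves(
  plan=[
    [0, 0, 0, 0, 0, 0, 1],
    [0, 0, 0, 0, 0, 0, 1],
    [0, 0, 0, 0, 0.6, 0, 1],
    [0, 0, 0, 0, 0.6, 0, 1],
    [0, 0, 0, 0, 0.5, 0, 1],
  ],
)

```text
t: 8.35
eef_pos: [0.5936, 0.3008, 0.0909]
eef_rot: [[-0.689, -0.0, 0.725], [-0.725, -0.0, -0.689], [0.0, -1.0, -0.0]]
wrist_force: [-1.0, -0.2, -0.8]
opening: 0.0852
```

Request:
apply_moves(
  plan=[
    [0, 0, 0, 0, 0.4, 0, 1],
    [0, 0, 0, 0, 0.3, 0, 1],
    [0, 0, 0, 0, 0.2, 0, 1],
    [0, 0, 0, 0, 0.18, 0, 1],
    [0, 0, 0, 0, 0, 0, 1],
  ],
)

```text
t: 8.85
eef_pos: [0.5935, 0.3008, 0.048]
eef_rot: [[-0.689, -0.001, 0.725], [-0.725, -0.0, -0.689], [0.001, -1.0, -0.0]]
wrist_force: [-0.6, 0.5, -0.8]
opening: 0.0857
```

```bash
python3 look.py c scene wrist; python3 -c "
import cv2
import numpy as np
a=cv2.imread('pics/scene_c.png')[150:290,420:520]
f=lambda x,h:cv2.resize(x,(int(x.shape[1]*h/x.shape[0]),h),interpolation=cv2.INTER_CUBIC)
cv2.imwrite('pics/c3.png',f(a,550))"
```

```text
8.85 [0.59353386 0.30075835 0.04800405] -43.57172819894697 0.08571309010560224 [-0.60759832  0.49368307 -0.77278297]
```

View pics/c3.png

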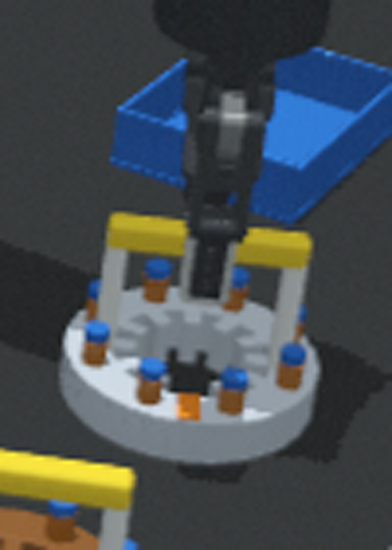

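View pics/wrist_c.png

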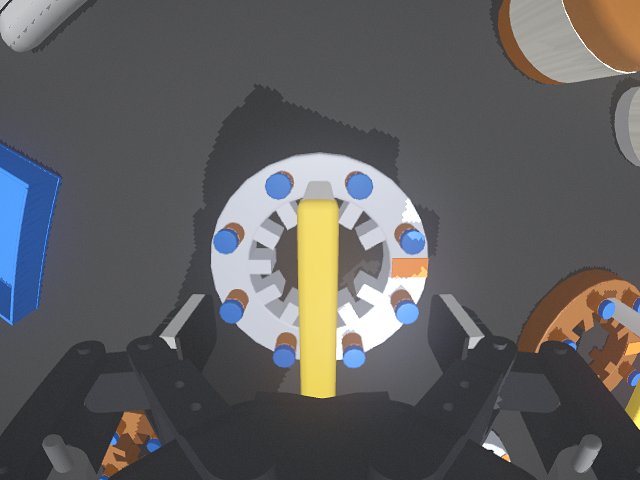

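The scene view now shows one finger in front of the bar's middle at about (473,215), and the wrist view shows the bar centred between the open pads. I close the gripper.

Request:
apply_moves(
  plan=[
    [0, 0, 0, 0, 0, 0, 0],
    [0, 0, 0, 0, 0, 0, 0],
    [0, 0, 0, 0, 0, 0, 0],
    [0, 0, 0, 0, 0, 0, 0],
    [0, 0, 0, 0, 0, 0, 0],
  ],
)

```text
t: 9.45
eef_pos: [0.5937, 0.3013, 0.0489]
eef_rot: [[-0.689, -0.0, 0.724], [-0.724, 0.001, -0.689], [-0.0, -1.0, -0.001]]
wrist_force: [0.3, 1.0, -2.8]
opening: 0.0127
```

Request:
apply_moves(
  plan=[
    [0, 0, 0, 0, 0, 0, 0],
    [0, 0, 0, 0, 0, 0, 0],
    [0, 0, 0, 0, 0, 0, 0],
    [0, 0, 0, 0, 0, 0, 0],
    [0, 0, 0, 0, 0, 0, 0],
  ],
)

```text
t: 9.95
eef_pos: [0.5936, 0.3013, 0.0487]
eef_rot: [[-0.689, -0.0, 0.725], [-0.725, 0.0, -0.689], [-0.0, -1.0, -0.001]]
wrist_force: [-1.9, 2.3, 1.3]
opening: 0.0124
```

The fingers stop at 12.4 mm, on the 14 mm bar. I lift.

Request:
apply_moves(
  plan=[
    [0, 0, 0, 0, -0.3, 0, 0],
    [0, 0, 0, 0, -0.5, 0, 0],
    [0, 0, 0, 0, -0.8, 0, 0],
    [0, 0, 0, 0, -0.8, 0, 0],
    [0, 0, 0, 0, -0.8, 0, 0],
  ],
)

```text
t: 10.45
eef_pos: [0.594, 0.2996, 0.178]
eef_rot: [[-0.69, -0.0, 0.724], [-0.724, -0.001, -0.69], [0.001, -1.0, 0.001]]
wrist_force: [0.9, 1.3, -3.8]
opening: 0.0125
```

Request:
apply_moves(
  plan=[
    [0, 0, 0, 0, -0.8, 0, 0],
    [0, 0, 0, 0, -0.4, 0, 0],
    [0, -1, 0, 0, 0, 0, 0],
    [0, -1, 0, 0, 0, 0, 0],
    [0, -1, 0, 0, 0, 0, 0],
  ],
)

```text
t: 10.95
eef_pos: [0.5941, 0.2996, 0.2251]
eef_rot: [[-0.522, 0.0, 0.853], [-0.853, -0.001, -0.522], [0.001, -1.0, 0.001]]
wrist_force: [-0.2, -0.3, -4.4]
opening: 0.0122
```

Request:
apply_moves(
  plan=[
    [0, -1, 0, 0, 0, 0, 0],
    [0, -0.4, 0, 0, 0, 0, 0],
    [0, 0, 0, 0, 0, 0, 0],
  ],
)

```text
t: 11.25
eef_pos: [0.594, 0.3001, 0.2247]
eef_rot: [[-0.439, -0.0, 0.898], [-0.898, -0.001, -0.439], [0.001, -1.0, 0.0]]
wrist_force: [0.1, -0.4, -3.3]
opening: 0.0127
```

```bash
python3 look.py d wrist scene
```

```text
11.25 [0.59402177 0.30008875 0.22473029] -26.053548935113465 0.012686433454247187 [ 0.1418997  -0.42715123 -3.34835946]
```

View pics/scene_d.png

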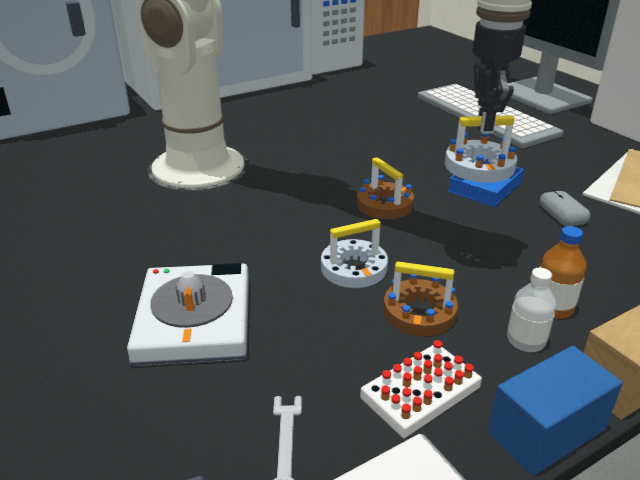

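View pics/wrist_d.png

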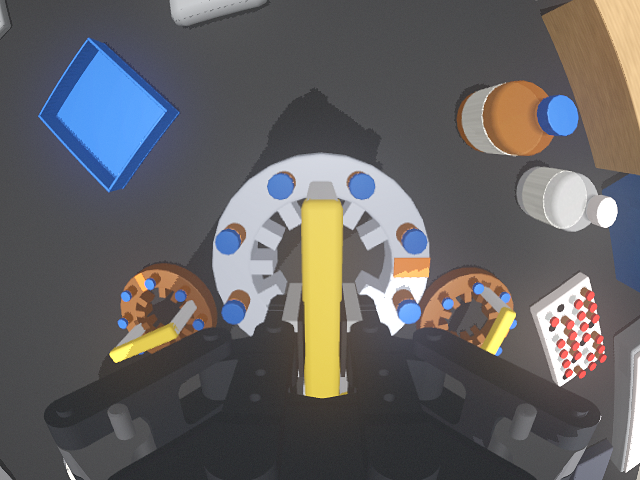

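The carousel is held level, with its stripe at the same place in the wrist frame as before (row 267 against 268), so there was no slip. Its underside is at about 0.176. I carry it to the hub.

Request:
apply_moves(
  plan=[
    [0, 0, 0, 0.4, 0, 0.126, 0],
    [0, 0, 0, 0.7, 0, 0.22, 0],
    [0, 0, 0, 0.9, 0, 0.284, 0],
    [0, 0, 0, 0.9, 0, 0.284, 0],
    [0, 0, 0, 0.9, 0, 0.284, 0],
  ],
)

```text
t: 11.85
eef_pos: [0.5697, 0.1402, 0.2248]
eef_rot: [[-0.439, 0.0, 0.898], [-0.898, -0.001, -0.439], [0.001, -1.0, 0.0]]
wrist_force: [-0.4, -0.3, -2.7]
opening: 0.0128
```

Request:
apply_moves(
  plan=[
    [0, 0, 0, 0.9, 0, 0.284, 0],
    [0, 0, 0, 0.9, 0, 0.284, 0],
    [0, 0, 0, 0.9, 0, 0.284, 0],
    [0, 0, 0, 0.9, 0, 0.284, 0],
    [0, 0, 0, 0.9, 0, 0.284, 0],
  ],
)

```text
t: 12.35
eef_pos: [0.5414, -0.0462, 0.225]
eef_rot: [[-0.44, 0.0, 0.898], [-0.898, -0.0, -0.44], [0.0, -1.0, 0.0]]
wrist_force: [0.0, -0.0, -3.9]
opening: 0.0126
```

Request:
apply_moves(
  plan=[
    [0, 0, 0, 0.9, 0, 0.284, 0],
    [0, 0, 0, 0.9, 0, 0.284, 0],
    [0, 0, 0, 0.9, 0, 0.284, 0],
    [0, 0, 0, 0.8, 0, 0.252, 0],
    [0, 0, 0, 0.5, 0, 0.16, 0],
  ],
)

```text
t: 12.85
eef_pos: [0.5157, -0.2141, 0.2251]
eef_rot: [[-0.443, -0.0, 0.897], [-0.897, -0.002, -0.443], [0.002, -1.0, 0.001]]
wrist_force: [0.0, 0.4, -2.8]
opening: 0.0129
```

Request:
apply_moves(
  plan=[
    [0, 0, 0, 0, 0, 0, 0],
    [0, 0, 0, 0, 0, 0, 0],
    [0, 0, 0, 0, 0, 0, 0],
  ],
)

```text
t: 13.15
eef_pos: [0.5178, -0.2084, 0.2247]
eef_rot: [[-0.437, -0.0, 0.899], [-0.899, 0.001, -0.437], [-0.001, -1.0, -0.0]]
wrist_force: [0.8, 1.6, -3.0]
opening: 0.0126
```

```bash
python3 look.py e wrist scene top
```

```text
13.15 [ 0.51778925 -0.2084233   0.22467258] -25.931010774438185 0.012601685548811288 [ 0.84347561  1.61778103 -3.04295928]
```

View pics/wrist_e.png

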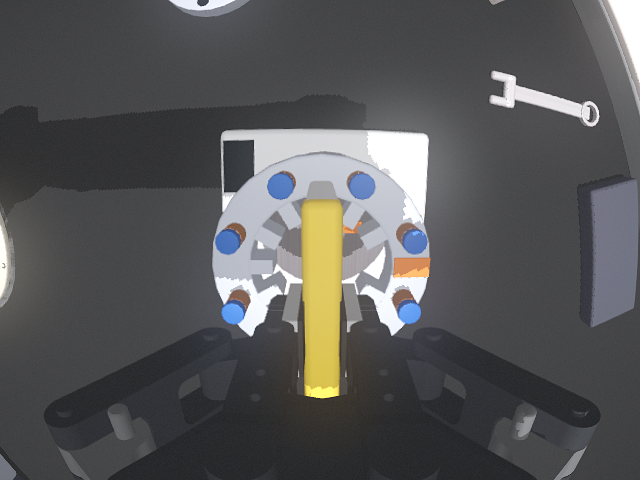

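View pics/scene_e.png

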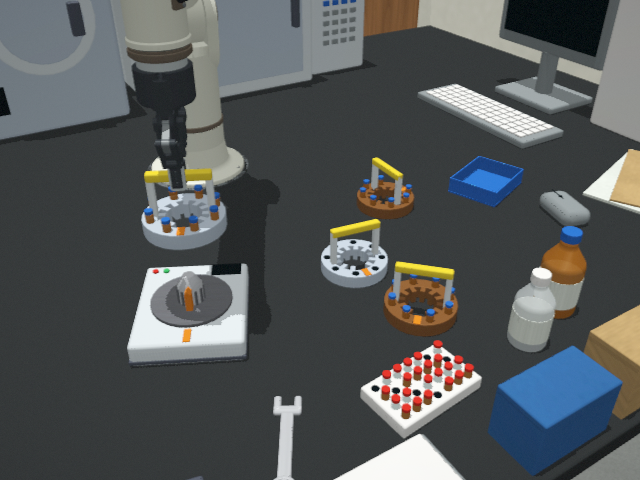

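View pics/top_e.png

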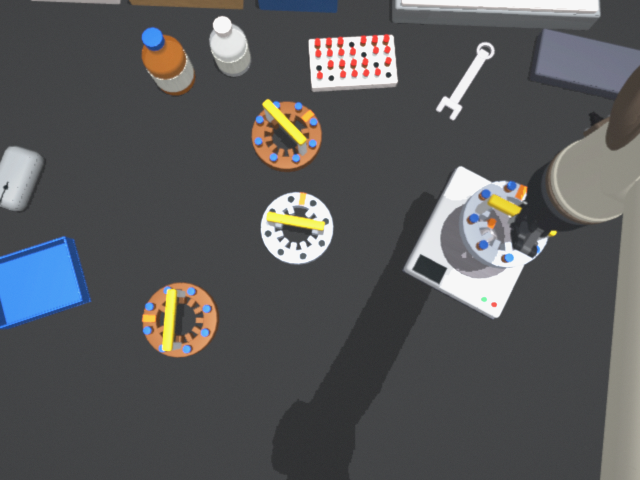

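```bash
cat > w.py <<'E'
from rig import *; from h import *
o=get_obs(); R=np.array(o["eef_rot"]); p=get_image("wrist"); T=np.array(p["T_tool_cam"])
def wt(q):
    c=T[:3,:3].T@(np.asarray(q)-T[:3,3]); c=c*[1,-1,-1]
    th=np.arctan2(np.hypot(c[0],c[1]),c[2]); ph=np.arctan2(c[1],c[0]); return np.round([p["cx"]+p["fx"]*th*np.cos(ph),p["cy"]+p["fy"]*th*np.sin(ph)],1)
def w(X): return wt(R.T@(np.array(X)-o["eef_pos"]))
E
python3 - <<'E'
from w import *
print(o["eef_pos"],np.degrees(np.arctan2(R[1,2],R[0,2])))
H=np.array([.5168,-.2133,.046]);a=np.radians(-26.2);x=np.array([np.cos(a),np.sin(a),0]);y=np.array([-np.sin(a),np.cos(a),0])
z=np.array([0,0,1])
for r,yy,h in((.032,.005,.035),(.032,-.005,.035),(.02,.005,.035),(.02,-.005,.035)): print(w(H+r*x+yy*y+h*z))
# turntable far edge +y
print("tt far",w(H+.064*y),"tt left",w(H-.064*x), w(H+.064*x))
cv2.imwrite("pics/w5.png",cv2.resize(p["image"][140:300,210:440,::-1],None,fx=3.4,fy=3.4,interpolation=cv2.INTER_CUBIC))
E
```

```text
[ 0.51823095 -0.2081926   0.22468388] -25.86622897022773
[359.6 221.7]
[359.3 233.2]
[345.5 221.6]
[345.2 233.1]
tt far [322.2 150.2] tt left [254.2 218.7] [389.3 219.6]
```

View pics/w5.png

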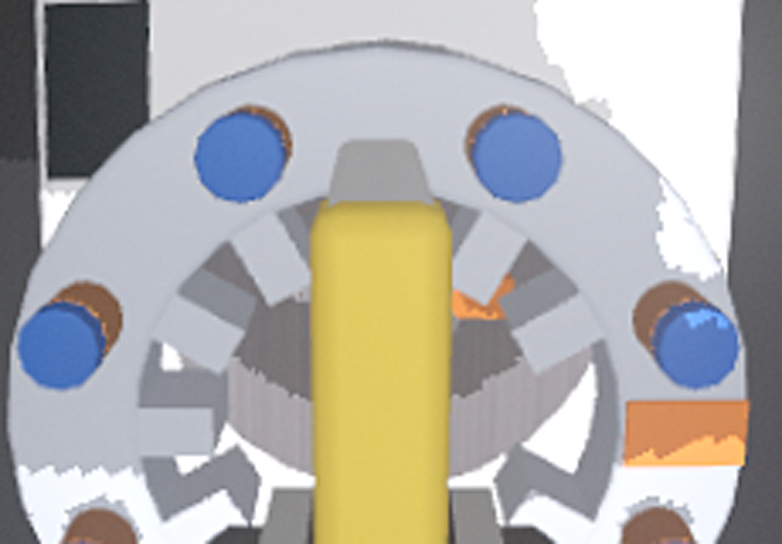

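The box edges are level in the wrist view, so yaw is aligned. The key's outer end appears at (361.5, 229), predicted (359.5, 227.5), so it agrees within about 1 mm. I correct by 5 mm and lower part way.

Request:
apply_moves(
  plan=[
    [0, 0, 0, 0.125, 0.3, 0.03, 0],
    [0, 0, 0, 0, 0.6, 0, 0],
    [0, 0, 0, 0, 0.6, 0, 0],
    [0, 0, 0, 0, 0.3, 0, 0],
    [0, 0, 0, 0, 0, 0, 0],
  ],
)

```text
t: 13.85
eef_pos: [0.515, -0.2138, 0.1502]
eef_rot: [[-0.438, -0.005, 0.899], [-0.899, 0.001, -0.438], [0.001, -1.0, -0.005]]
wrist_force: [0.0, -0.2, -3.8]
opening: 0.0128
```

```bash
python3 look.py f wrist scene top;  python3 -c "
import cv2
import numpy as np
a=cv2.imread('pics/scene_f.png')[160:370,110:270]
cv2.imwrite('pics/f3.png',cv2.resize(a,None,fx=2.8,fy=2.8,interpolation=cv2.INTER_CUBIC))
a=cv2.imread('pics/wrist_f.png')[140:300,210:440]
cv2.imwrite('pics/f4.png',cv2.resize(a,None,fx=3.4,fy=3.4,interpolation=cv2.INTER_CUBIC))"
```

```text
13.85 [ 0.51503047 -0.21383341  0.15021794] -25.96743750706164 0.012783308503691552 [ 0.04380935 -0.24331081 -3.77316426]
```

View pics/f3.png

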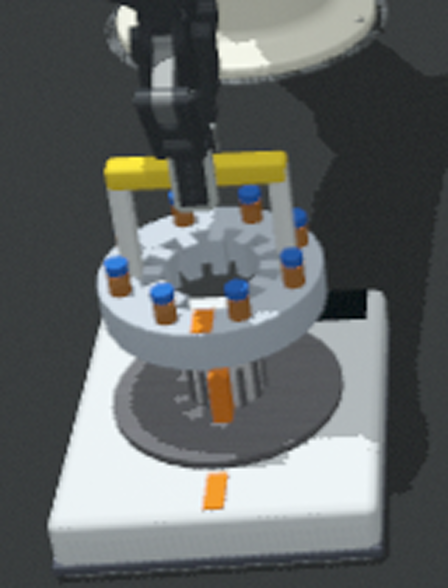

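View pics/f4.png

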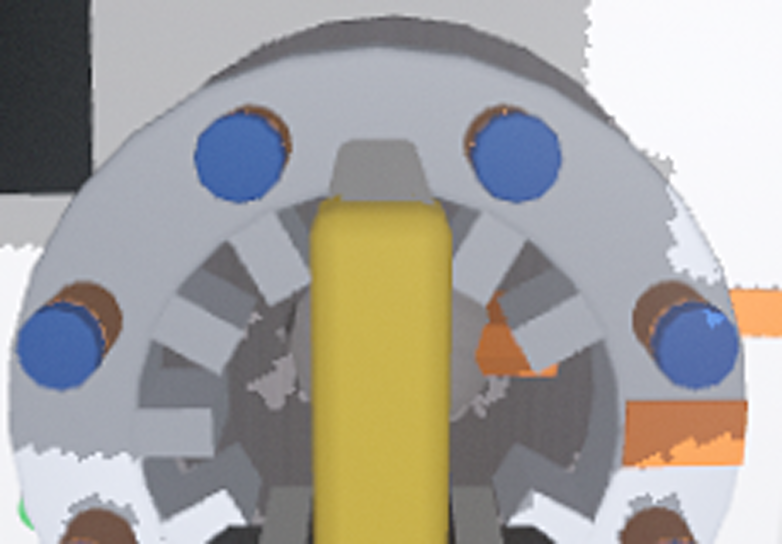

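```bash
python3 - <<'E'
from w import *
print(o["eef_pos"],np.degrees(np.arctan2(R[1,2],R[0,2])))
H=np.array([.5168,-.2133,.046]);a=np.radians(-26.2);x=np.array([np.cos(a),np.sin(a),0]);y=np.array([-np.sin(a),np.cos(a),0])
z=np.array([0,0,1])
for r,yy,h in((.032,-.005,.035),(.021,-.005,.035),(0,0,.046)): print(w(H+r*x+yy*y+h*z))
print("tt far",w(H+.064*y),"tt left",w(H-.064*x), w(H+.064*x))
print("stripe box",w(H+.083*x))
E
```

```text
[ 0.51765195 -0.21485913  0.15351324] -25.976307885990828
[366.3 249.4]
[349.8 249.3]
[317.8 246.5]
tt far [318.7 143.2] tt left [234.2 229.5] [402.7 230.2]
stripe box [426.5 230.5]
```

The held key and keyway agree with the prediction to about 1 px. I lower over the hub.

Request:
apply_moves(
  plan=[
    [0, 0, 0, -0.025, 0.3, -0.04, 0],
    [0, 0, 0, 0, 0.3, 0, 0],
    [0, 0, 0, 0, 0.3, 0, 0],
    [0, 0, 0, 0, 0.2, 0, 0],
    [0, 0, 0, 0, 0, 0, 0],
  ],
)

```text
t: 14.55
eef_pos: [0.5145, -0.2123, 0.1067]
eef_rot: [[-0.438, -0.003, 0.899], [-0.899, 0.001, -0.438], [0.001, -1.0, -0.004]]
wrist_force: [-0.2, 0.7, -3.5]
opening: 0.0124
```

```bash
python3 look.py g scene;  python3 -c "
import cv2
import numpy as np
a=cv2.imread('pics/scene_g.png')[160:370,110:270]
cv2.imwrite('pics/g3.png',cv2.resize(a,None,fx=2.8,fy=2.8,interpolation=cv2.INTER_CUBIC))"
```

```text
14.55 [ 0.51446907 -0.21228278  0.10669729] -25.97562991805949 0.012392278379100495 [-0.24746311  0.72260515 -3.50186789]
```

View pics/g3.png

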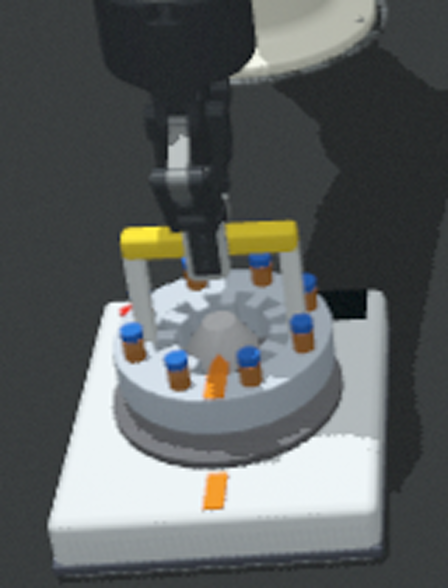

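The key is in the keyway and the force equals just the carousel's weight. I lower the last ~14 mm slowly.

Request:
apply_moves(
  plan=[
    [0, 0, 0, 0, 0.1, 0, 0],
    [0, 0, 0, 0, 0.1, 0, 0],
    [0, 0, 0, 0, 0.05, 0, 0],
    [0, 0, 0, 0, 0, 0, 0],
  ],
)

```text
t: 15.0
eef_pos: [0.5157, -0.2128, 0.0984]
eef_rot: [[-0.438, -0.0, 0.899], [-0.899, 0.0, -0.438], [0.0, -1.0, -0.001]]
wrist_force: [0.4, 0.1, -2.9]
opening: 0.0128
```

Request:
apply_moves(
  plan=[
    [0, 0, 0, 0, 0.04, 0, 0],
    [0, 0, 0, 0, 0, 0, 0],
    [0, 0, 0, 0, 0, 0, 0],
  ],
)

```text
t: 15.3
eef_pos: [0.5159, -0.2128, 0.0972]
eef_rot: [[-0.438, 0.0, 0.899], [-0.899, -0.0, -0.438], [-0.0, -1.0, 0.0]]
wrist_force: [-0.2, -0.1, -4.3]
opening: 0.0128
```

Request:
apply_moves(
  plan=[
    [0, 0, 0, 0, 0.04, 0, 0],
    [0, 0, 0, 0, 0, 0, 0],
    [0, 0, 0, 0, 0, 0, 0],
  ],
)

```text
t: 15.6
eef_pos: [0.5158, -0.2128, 0.0954]
eef_rot: [[-0.438, -0.0, 0.899], [-0.899, 0.0, -0.438], [-0.0, -1.0, -0.0]]
wrist_force: [-0.3, -0.6, -4.0]
opening: 0.0128
```

Request:
apply_moves(
  plan=[
    [0, 0, 0, 0, 0.04, 0, 0],
    [0, 0, 0, 0, 0, 0, 0],
    [0, 0, 0, 0, 0, 0, 0],
  ],
)

```text
t: 15.9
eef_pos: [0.5158, -0.2128, 0.0945]
eef_rot: [[-0.438, 0.0, 0.899], [-0.899, 0.0, -0.438], [-0.0, -1.0, -0.0]]
wrist_force: [-3.4, 1.1, 5.8]
opening: 0.0128
```

The contact force flipped to +5.8 N at TCP z=0.0945, against 0.0947 expected for home. I check with a picture before releasing.

```bash
python3 look.py h scene;  python3 -c "
import cv2
a=cv2.imread('pics/scene_h.png')[160:370,110:270]
cv2.imwrite('pics/h3.png',cv2.resize(a,None,fx=2.8,fy=2.8,interpolation=cv2.INTER_CUBIC))"
```

```text
15.9 [ 0.51579709 -0.21276248  0.09453203] -25.977695368637157 0.012758622857463679 [-3.42052129  1.05121385  5.75972201]
```

View pics/h3.png

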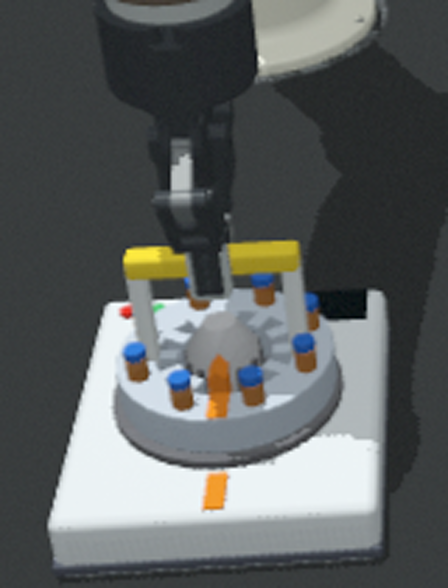

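The carousel sits on the turntable with its stripe over the orange key and in line with the box stripe. I release and rise straight up.

Request:
apply_moves(
  plan=[
    [0, 0, 0, 0, 0, 0, 1],
    [0, 0, 0, 0, 0, 0, 1],
    [0, 0, 0, 0, 0, 0, 1],
    [0, 0, 0, 0, 0, 0, 1],
    [0, 0, 0, 0, 0, 0, 1],
  ],
)

```text
t: 16.45
eef_pos: [0.516, -0.2128, 0.0938]
eef_rot: [[-0.438, 0.0, 0.899], [-0.899, -0.0, -0.438], [-0.0, -1.0, 0.0]]
wrist_force: [-0.7, 0.1, 0.2]
opening: 0.0833
```

Request:
apply_moves(
  plan=[
    [0, 0, 0, 0, 0, 0, 1],
    [0, 0, 0, 0, 0, 0, 1],
    [0, 0, 0, 0, -0.2, 0, 1],
    [0, 0, 0, 0, -0.4, 0, 1],
    [0, 0, 0, 0, -0.6, 0, 1],
  ],
)

```text
t: 16.95
eef_pos: [0.5149, -0.2125, 0.1417]
eef_rot: [[-0.438, -0.003, 0.899], [-0.899, 0.001, -0.438], [0.0, -1.0, -0.003]]
wrist_force: [-0.7, -0.1, -0.4]
opening: 0.0855
```

Request:
apply_moves(
  plan=[
    [0, 0, 0, 0, -0.8, 0, 1],
    [0, 0, 0, 0, -0.8, 0, 1],
    [0, 0, 0, 0, -0.6, 0, 1],
    [0, 0, 0, 0, -0.3, 0, 1],
    [0, 0, 0, 0, 0, 0, 1],
  ],
)

```text
t: 17.45
eef_pos: [0.517, -0.2133, 0.2439]
eef_rot: [[-0.438, 0.004, 0.899], [-0.899, -0.001, -0.438], [-0.001, -1.0, 0.004]]
wrist_force: [-0.5, 0.1, -0.2]
opening: 0.0856
```

```bash
python3 look.py i scene wrist top;  python3 - <<'E'
from w import *
print(o["eef_pos"])
for r in(1,):
  H=np.array([.5168,-.2133,.046]);a=np.radians(-26.2);x=np.array([np.cos(a),np.sin(a),0]);y=np.array([-np.sin(a),np.cos(a),0]);z=np.array([0,0,1])
  B=H+.092*z; print("bar c/ends",w(B),w(B+.046*y),w(B-.046*y),"stripe",w(H+.0495*x+.024*z))
s=get_image("scene")
print("scene bar ends pred",[np.round(proj(s,H+.092*z+k*.046*y),1) for k in(-1,1)])
for q in blobs(s,(23,120,90),(35,255,255),(120,200,150,120))[1][:2]: print(q)
e=boxes_of("empty_mid",s); print(e)
a=cv2.imread('pics/scene_i.png')[160:370,110:270]
cv2.imwrite('pics/i3.png',cv2.resize(a,None,fx=2.8,fy=2.8,interpolation=cv2.INTER_CUBIC))
E
```

```text
17.45 [ 0.51700258 -0.21328278  0.24389621] -25.977005308594787 0.085566956537419 [-0.54521425  0.05871036 -0.15260274]
[ 0.51497838 -0.21238908  0.24045653]
bar c/ends [323.6 232.6] [324.  169.8] [323.2 290.7] stripe [377.2 215.5]
scene bar ends pred [array([152.8, 250.9]), array([215.1, 247.9])]
(np.int32(709), array([184.69393512, 252.24682652]), ((185.07107543945312, 252.42144775390625), (11.735340118408203, 62.422019958496094), 87.1375961303711))
[{'rect': [319.8, 219.3, 65.6, 66.8], 'conf': 0.73}]
```

View pics/i3.png

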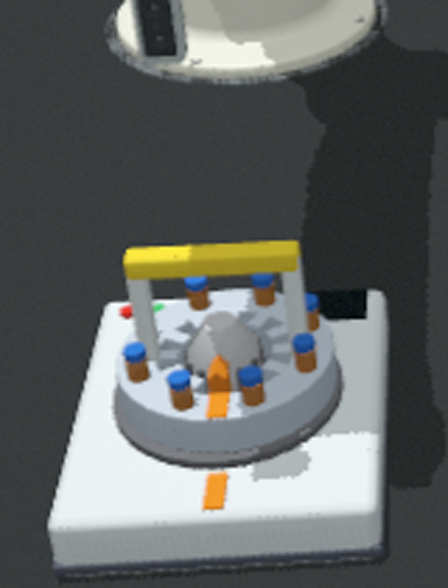

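View pics/wrist_i.png

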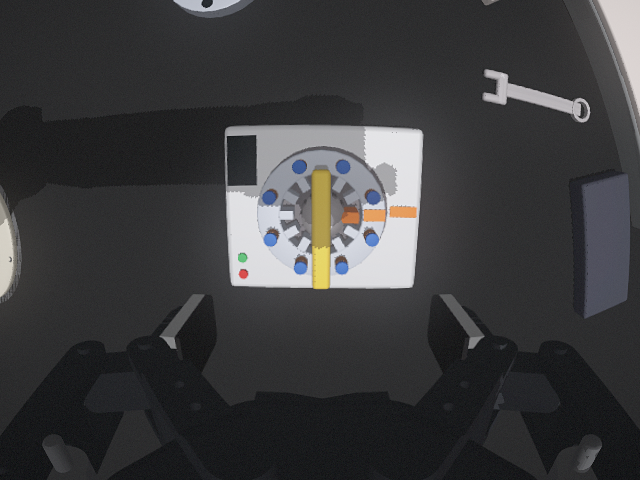

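The carousel is seated and level. Its stripe at (374,215) is in line with the key at (351,215) and the box stripe at (403,212). The bar lies where predicted within 2–3 px, the gripper is clear, and the empty carousel's box is unchanged to within a few px. I hand the job in.

```bash
python3 -c "
from rig import *
print(finish_job(), get_obs()['t'])"
```

```text
the job is handed in; nothing more can be done
the job is handed in; nothing more can be done
```

The loaded carousel is on the sampler hub, fully home on the turntable with its keyway over the orange key. I handed the job in shortly after 17.5 s, and no verdict is reported.

- **Grasp:** The first closing missed, because the fingertips hovered just above the bar. Triangulation put the real tips about 32 mm farther back than the stated 14 mm ahead of the TCP. I corrected the grasp height and the second closing stopped at 12.4 mm on the 14 mm bar.
- **Placing:** I lifted the carousel, turned it about 18°, carried it over the hub and lowered it by the handle. Contact came at TCP z 0.0945 m, against 0.0947 m expected for home. I let go only after that and rose straight up.
- **Last checks:**
  - The carousel's stripe, the key and the box stripe are in line in the wrist view.
  - The carousel looks level, and its bar lies within 2–3 px of the fully-home prediction.
  - The wrist force is near zero and the gripper is clear.
  - The empty carousel's detection box is within 1–3 px of where it started.
- **Disagreement:** The finger reach is the only check that disagreed. I don't know whether the stated tool offset or the finger length is wrong.

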